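# Fit the watch holder to its swivel stand

## Robot

A 6-joint arm with a two-finger parallel gripper is mounted at the origin on the work surface. World frame = base frame: x ahead of the robot, y to its left, z up, the work surface at z = 0. Lengths are in m, angles in rad, forces in N, time in s.
With the tool pointing down it reaches from about 0.4 to 0.825 m from the base axis. Payload 7 kg.
Tool frame: the origin (TCP) lies at the very end of the fingers, on their centre line; the grasp point (between the pads) lies 19 mm behind it; z points along the fingers, y is the direction in which the jaws open and shut (so a half turn about z gives the same grasp; the last joint's range is limited). The gripper opens to 85 mm and grips with 20 to 120 N. Pads are 22 mm wide; open, the fingers measure 114 mm over their backs; the gripper's body (76 mm by 85 mm) begins 54 mm behind the grasp point. The pads swing forward as they close: fully open they stand 13 mm farther back than shut.
Start: joints at [-0.857, 0.359, 0.012, 0, -1.224, -0.288], TCP at [0.279, -0.615, 0.231] pointing down, gripper open.
Joint ranges: [-3.07, 3.07], [-1.43, 2.12], [-1.02, 1.25], [-3.03, 1.67], [-3.05, -0], [-3.03, 3.03]. Speed limits (rad/s): [2.39, 2.39, 3.01, 3.14, 3.14, 3.14].

## Interface

Orientations are given as a 3x3 rotation matrix whose columns are the frame's x, y, z axes.
In Python, from bench import * gives the robot as it stands.
- The arm moves only by the tool apply_moves, never from a script. Its argument "deltas" is a list of rows, each a list of 5 numbers: the finger opening in cm, from 0 to 8.54, then the shift along the tool's x, y, z in cm, then the turn about the tool's z in degrees. In form: [[grip, tx, ty, tz, yaw], ...]. A call has 1 to 5 rows; each row is the pose to reach, as a shift and turn from the pose commanded when the call began, along the tool's axes at that moment; what a row does not reach only later rows make up. A row lasts 1/10 s, in which the tool goes at most 50 mm and 8.59 degrees, less where a joint would pass 70% of its speed; a pose out of reach is approached as far as the arm can. A call with a gripper value outside its range is refused whole. The fingers move at their own pace and stop on an object; the grip force is fixed at half the most. Time passes only in rows, so rows that repeat a pose let the fingers close. It gives the time, the measured TCP pose, the force and the opening at its end, in the units of the state.
- observe(): the state, without advancing time (a new reading comes with each control period).
- capture(name): name is "scene" or "top" or "wrist"; returns a dict with "image" (384x512x3 uint8, blue, green, red), "K" (3x3 intrinsics, pixels), "position" and "rotation" of the camera in the world; the wrist camera has in their place "mount" (4x4, takes a point from camera to tool coordinates, whose origin is the TCP and whose axes are the flange's). Camera axes: x right, y down, z forward; pixel columns grow to the right and rows downward; lengths in m; the calibration is good to about 2 mm. A picture is of the moment at which its call begins: read the wrist's pose just before it. There is no depth.
- hand_in(): hands the job in, once; it reports no verdict.
The state is a dict: "time": time; "q": joint angles; "dq": joint speeds; "joint_efforts": joint torques, N m; "ee_pos": TCP position; "tool_rot": TCP orientation; "wrist_force": force on the tool from outside, world axes, zero at the start; "wrist_torque": the same for the moment, N m; "gripper_width": finger opening in m.
Only numpy, scipy, OpenCV 4.12 (cv2) and the standard library are available. Lean on these libraries where they do the work, as an engineer would, in place of code of your own. Each camera call takes 0.05 s, during which the arm holds its last target. There are 200 camera calls.

## Task

Take the T-shaped watch holder out of the open watch box and fit its square post fully home in the hub of the watch stand, pressing only gently: the hub has been left turned at an odd angle, so feel for the angle at which the post drops in. Then, with the post home, turn the holder together with the stiff hub until its bar lies along the long side of the stand's foot, and let go. Leave the things on the slate tray where they are.

Things in the scene. Friction and masses are not known exactly. Their poses are not given: they have to be found in the camera images.
- holder_bar (a point): Loose watch holder, a T of 0.18 to 0.29 kg: pale wooden bar 130 mm long (its y), 22 mm wide (x), 22 mm high (z), with a steel post down from mid-length. This point is the bar's centre, 11 mm above its underside, 86 mm above the post's tip; z up. It starts lying across the two long walls of the watch box, post hanging inside.
- post_tip (a point): Centre of the lower end of the holder's post, axes as the holder. The post reaches 75 mm below the bar; it is 14 x 14 mm square, faces parallel to the bar's sides, but its last 5 mm are a round pilot 12 mm in diameter. The pilot enters the hole at any angle, then the square rests on the rim; the square goes in only within about 8 degrees of the hole's angle.
- socket (a point): Centre of the mouth of the hub's hole, 55 mm above the dresser; axes are the FOOT's (y along its long side, z up), not the hub's. The hole is 16 mm square, 1 mm chamfer, 40 mm deep, ending on the foot. Its angle is not measured: at the start its sides are 23 to 67 degrees off the foot's sides. Post home: tip 40 mm below this point, bar's underside 35 mm above it.
- stand: Watch stand: fixed dark oak foot 100 (x) x 160 (y) x 15 mm, origin under its centre. On it a round wooden hub 64 mm in diameter, 39 mm high, with a 30 mm square steel insert 1 mm proud. The hub turns about the vertical, no stops, dry friction 0.07 N m, so a hard-pressed post drags it along; a post in the hole has some 8 degrees of play each way before it turns the hub.
- box_rim (a point): The open wooden watch box, fixed: 180 mm (x) by 100 mm (y) outside, 92 mm high, walls 7 mm thick, no lid. This point is the centre of the opening at rim height; x along the long side, z up. Two watch cushions fill its ends (centred 62 mm either side of the middle), to 52 mm above the dresser. The middle is free.
- tray: Fixed slate tray 260 mm (x) by 190 mm (y), 11 mm high at the rim, between the box and the stand; one of these is to the left of the tray and the other to the right. Origin under its centre.
- jar: Bystander: lever-top glass jar, 72 mm in diameter, 103 mm high, loose on the tray. Origin under its centre.
- vase: Bystander: ceramic bud vase, 68 mm in diameter, 115 mm high, loose on the tray. Origin under its centre.
- opener: Bystander: chrome bottle opener, flat, 103 mm long (x), 38 mm wide, 6 mm thick, loose on the tray. Origin under it.
- glasses: Bystander: steel reading glasses, 116 mm wide (y), 70 mm long, 39 mm high, standing on the tray. Origin under the bridge.
There are look-alikes about, which are no part of the job. What is shaped like the stand but pink or purple is not meant. Of the things that look like the part that bears holder_bar, the smaller one is meant.

How it is judged:
On the way, in this order (a step that is already met when the one before it is completed fails the run):
1. the holder is lifted out of the box, its post clear of the rim (height (world z) of post_tip above 0.095 m and contact force between holder and watch_box below 0.1 N), for 0.1 s.
2. the post is fully home in the hub, its bar still at the odd angle at which the hub was left (z of post_tip in the frame of socket below -0.037 m and horizontal distance between post_tip and socket below 0.004 m and angle between holder_bar's own z axis and vertical below 0.1 rad and angle between the y axis of holder_bar and the y axis of stand, either way round above 0.16 rad), for 0.1 s.
At the end, for the whole second after the job is handed in: The holder's post is fully home in the hub (tip at least 37 mm below the hole's mouth, within 4 mm of its axis, upright within 0.1 rad), its bar is parallel to the long side of the stand's foot within 0.12 rad, and it is released and at rest (z of post_tip in the frame of socket below -0.037 m and horizontal distance between post_tip and socket below 0.004 m and angle between holder_bar's own z axis and vertical below 0.1 rad and angle between the y axis of holder_bar and the y axis of stand, either way round below 0.12 rad and linear speed of holder below 0.02 m/s and contact force between holder and the fingers below 0.1 N); the robot touches nothing.
It fails at once if the holder is forced on the stand with more than 40 N (contact force between holder and stand above 40 N).
It fails at once if the jar is moved more than 20 mm or tipped (distance of jar from where it was at the start of the episode above 0.02 m or angle between jar's own z axis and vertical above 0.35 rad).
It fails at once if the vase is moved more than 20 mm or tipped (distance of vase from where it was at the start of the episode above 0.02 m or angle between vase's own z axis and vertical above 0.35 rad).
It fails at once if the opener is moved more than 20 mm or tipped (distance of opener from where it was at the start of the episode above 0.02 m or angle between opener's own z axis and vertical above 0.35 rad).
It fails at once if the glasses is moved more than 20 mm or tipped (distance of glasses from where it was at the start of the episode above 0.02 m or angle between glasses's own z axis and vertical above 0.35 rad).
It also fails if it takes over 72 s, if anything falls off the work surface, if the arm or the gripper's body presses on something with over 40 N, if the wrist force passes 120 N, or if a joint passes its speed limit or range.

## Working session

There is one attempt and no reset: what is moved stays moved. The work goes in short steps, Python scripts to look and compute and a tool call to move; the robot and the scene stay as the last step left them, time stands still between calls to the robot, and variables do not carry over. Pictures are saved under pics/ and viewed, about 8 in all and at most 12, crops included, and the job is handed in when it is done.

Besides the shell and the picture viewer there is one more tool, called after "Call:" as name(argument=value, ...), one argument or row to a line, values as JSON. apply_moves: Moves the arm, as the interface text tells. Its arguments: {"type":"object","properties":{"deltas":{"type":"array"}},"required":["deltas"]}

```bash
mkdir -p pics
cat > h.py <<'E'
from bench import *
import numpy as np, cv2
def cam(n):
    s=observe(); c=capture(n); 
    if n=="wrist":
        T=np.eye(4);T[:3,:3]=s["tool_rot"];T[:3,3]=s["ee_pos"]
        M=T@np.array(c["mount"]);c["position"]=M[:3,3];c["rotation"]=M[:3,:3]
    return c
def save(c,name):
    cv2.imwrite(f"pics/{name}.png",c["image"]); np.savez(f"pics/{name}.npz",K=c["K"],p=c["position"],R=c["rotation"])
def ray(name,uv,z):
    d=np.load(f"pics/{name}.npz"); v=d["R"]@np.linalg.inv(d["K"])@np.array([uv[0],uv[1],1.]); return d["p"]+v*(z-d["p"][2])/v[2]
def proj(name,P):
    d=np.load(f"pics/{name}.npz"); q=d["K"]@d["R"].T@(np.array(P)-d["p"]); return q[:2]/q[2]
E
python3 - <<'E'
from h import *
a=cam("scene");b=cam("top");save(a,"s1");save(b,"t1")
for n,c in(("s",a),("t",b)): print(c["position"],c["K"][0],c["rotation"])
cv2.imwrite("pics/t1b.png",cv2.resize(b["image"],(800,600),interpolation=cv2.INTER_CUBIC))
cv2.imwrite("pics/s1b.png",cv2.resize(a["image"],(800,600),interpolation=cv2.INTER_CUBIC))
s=observe();print(s)
E
```

```text
[ 1.01494125 -0.24798695  0.79747459] [405.28315344   0.         259.17736571] [[ 0.51631259  0.63411993 -0.57559814]
 [ 0.85629474 -0.39280347  0.33535767]
 [-0.01343996 -0.66603104 -0.74580294]]
[0.33700441 0.0927103  1.21406716] [405.46711576   0.         248.53983613] [[ 0.00310041 -0.99442328  0.10541688]
 [-0.9998417  -0.00492959 -0.01709575]
 [ 0.01752007 -0.10534719 -0.99428116]]
{'time': 0.1, 'q': array([-8.56876832e-01,  3.59337391e-01,  1.11560477e-02, -3.16635062e-04,
       -1.22408730e+00, -2.88078077e-01]), 'dq': array([-0.00010509, -0.00304775,  0.00118372,  0.00063544,  0.00270811,
        0.00211088]), 'joint_efforts': array([-1.58885763e-03, -5.84762871e+01,  2.94110870e+01,  6.95449457e+00,
       -3.10989890e-03,  5.28337949e-06]), 'ee_pos': array([ 0.27862468, -0.61434481,  0.23044402]), 'tool_rot': array([[-9.10735958e-01, -4.12988460e-01, -7.38989961e-04],
       [-4.12989100e-01,  9.10735029e-01,  1.30776119e-03],
       [ 1.32933766e-04,  1.49621994e-03, -9.99998872e-01]]), 'wrist_force': array([ 0.07479924,  0.34772682, -0.53582247]), 'wrist_torque': array([ 0.0215299 , -0.02918809, -0.02878689]), 'gripper_width': 0.08536502444610196}
```

View pics/t1b.png

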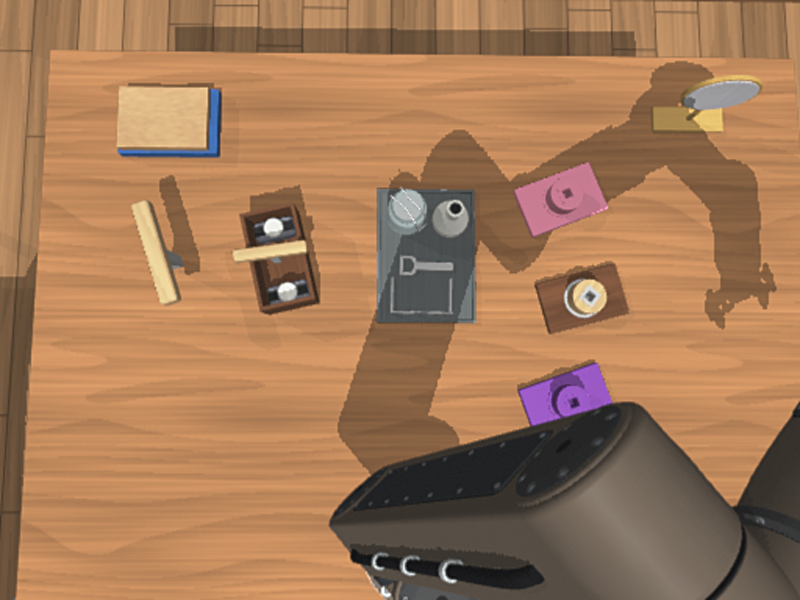

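View pics/s1b.png

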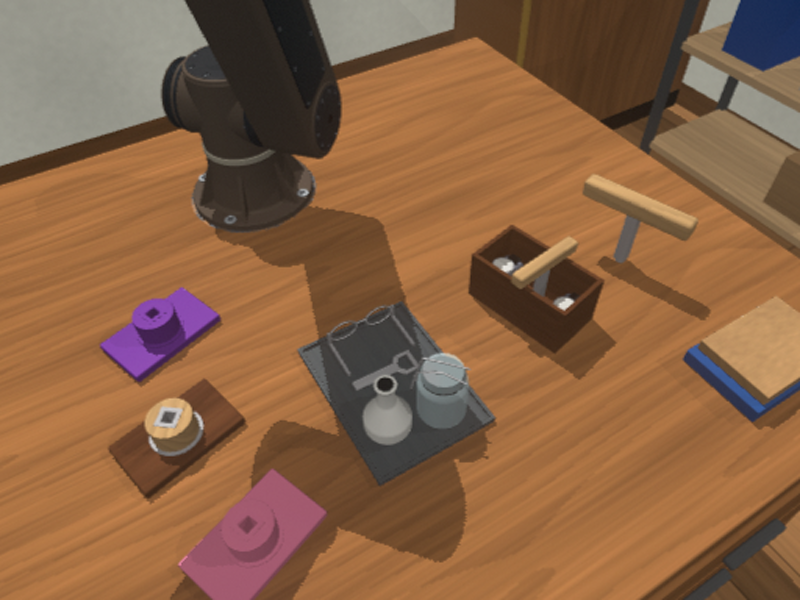

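The top view shows the box with the holder at (270,251), the stand at (590,296) between the pink and purple look-alikes, and the larger T free-standing at (155,250). Tray items are in the middle, at about 115 mm or lower.

Run:
```python
from h import *
f=1/1.5625; g=lambda p,z:ray("t1",np.array(p)*f,z)
a,b=g((234,255),.114),g((305,247),.114)
print("bar",a,b,np.linalg.norm(a-b),(a+b)/2, np.degrees(np.arctan2(*(a-b)[[1,0]])))
c=[g(p,.092) for p in((240,212),(297,204),(319,300),(263,313))]
print("box",np.mean(c,0),[np.linalg.norm(c[i]-c[i-1]) for i in range(4)], np.degrees(np.arctan2(*(c[1]-c[2])[[1,0]])))
c=[g(p,.015) for p in((535,280),(614,262),(629,312),(549,333))]
print("foot",np.mean(c,0),[np.linalg.norm(c[i]-c[i-1]) for i in range(4)], [np.degrees(np.arctan2(*(u)[[1,0]])) for u in (c[0]-c[1],c[3]-c[2],c[0]-c[3],c[1]-c[2])])
print("hub",g((590,296),.055), ray("s1",np.array((169,417))*f,.055))
print("bar scene",ray("s1",np.array((545,258))*f,.114))
for n,p in (("jar",(407,210)),("vase",(452,212))): print(n,g(p,.1))
t=cv2.imread("pics/t1.png")
v=[cv2.resize(t[150:230,330:410],(400,400),interpolation=3),cv2.resize(t[115:205,145:235],(400,400),interpolation=3)]
cv2.imwrite("pics/crop.png",np.hstack(v))
```

```text
bar [0.52219741 0.34422512 0.114     ] [0.53717308 0.22045443 0.114     ] 0.12467339508806487 [0.52968524 0.28233977 0.114     ] 96.8989812816829
box [0.52304953 0.26781057 0.092     ] [np.float64(0.18755553284526919), np.float64(0.10317550335094763), np.float64(0.17884607041438494), np.float64(0.10137198760822287)] 13.635404404688975
foot [ 0.46229981 -0.29815019  0.015     ] [np.float64(0.10430252569310984), np.float64(0.15767241050808364), np.float64(0.0997676329441934), np.float64(0.15978856216285986)] [np.float64(103.11458016557354), np.float64(104.75513002625246), np.float64(13.607606754672224), np.float64(14.807932453332228)]
hub [ 0.45934204 -0.3003445   0.055     ] [ 0.46186175 -0.29830733  0.055     ]
bar scene [0.53350098 0.28055255 0.114     ]
jar [0.60818759 0.04053684 0.1       ]
vase [ 0.60511769 -0.04036457  0.1       ]
```

View pics/crop.png

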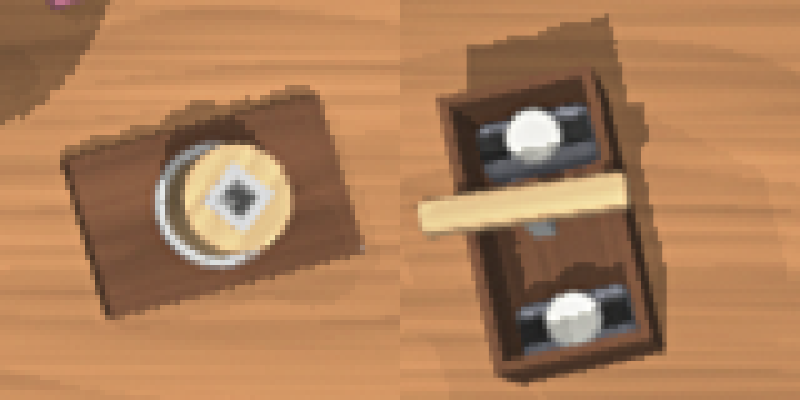

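Position estimates agree: bar centre about (0.531, 0.281), hub about (0.461, -0.299), foot's long side at about 104°. The steel insert suggests the hole is at about 53°/143°. I'm moving above the box now.

Call:
apply_moves(
  deltas=[
    [8.54, -3, 3.56, 0, 0],
    [8.54, -6, 7.12, 0, 0],
    [8.54, -9, 10.7, 0, 0],
    [8.54, -12, 14.3, 0, 0],
    [8.54, -15, 17.8, 0, 0],
  ],
)

```text
time: 0.6
ee_pos: [0.3417, -0.3888, 0.2309]
tool_rot: [[-0.911, -0.413, -0.0], [-0.413, 0.911, 0.0], [0.0, 0.001, -1.0]]
wrist_force: [1.3, 0.4, 0.3]
gripper_width: 0.0856
```

Call:
apply_moves(
  deltas=[
    [8.54, -3, 3.56, 0, 0],
    [8.54, -6, 7.12, 0, 0],
    [8.54, -9, 10.7, 0, 0],
    [8.54, -12, 14.3, 0, 0],
    [8.54, -15, 17.8, 0, 0],
  ],
)

```text
time: 1.1
ee_pos: [0.4048, -0.1647, 0.2313]
tool_rot: [[-0.911, -0.413, 0.0], [-0.413, 0.911, 0.0], [-0.0, 0.0, -1.0]]
wrist_force: [0.9, -0.2, 0.2]
gripper_width: 0.0856
```

Call:
apply_moves(
  deltas=[
    [8.54, -3, 3.56, 0, 0],
    [8.54, -6, 7.12, 0, 0],
    [8.54, -9, 10.7, 0, 0],
    [8.54, -12, 14.3, 0, 0],
    [8.54, -15, 17.8, 0, 0],
  ],
)

```text
time: 1.6
ee_pos: [0.4679, 0.0595, 0.2314]
tool_rot: [[-0.91, -0.414, 0.0], [-0.414, 0.91, 0.0], [-0.0, 0.0, -1.0]]
wrist_force: [1.1, -0.6, -0.5]
gripper_width: 0.0854
```

Call:
apply_moves(
  deltas=[
    [8.54, -3, 3.56, 0, -8],
    [8.54, -6, 7.12, 0, -16],
    [8.54, -9, 10.7, 0, -24],
    [8.54, -12, 14.3, 0, -32],
    [8.54, -15, 17.8, 0, -40],
  ],
)

```text
time: 2.1
ee_pos: [0.5311, 0.2835, 0.231]
tool_rot: [[-0.427, -0.904, -0.0], [-0.904, 0.427, -0.0], [0.0, 0.0, -1.0]]
wrist_force: [1.0, -1.2, -0.2]
gripper_width: 0.0853
```

Call:
apply_moves(
  deltas=[
    [8.54, 0, 0, 0, -8],
    [8.54, 0, 0, 0, -16],
    [8.54, 0, 0, 0, -24],
    [8.54, 0, 0, 0, -33],
    [8.54, 0, 0, 0, -33],
  ],
)

```text
time: 2.6
ee_pos: [0.5309, 0.2815, 0.2308]
tool_rot: [[0.131, -0.991, -0.001], [-0.991, -0.131, -0.001], [0.0, 0.001, -1.0]]
wrist_force: [-0.0, -0.7, -0.4]
gripper_width: 0.0854
```

Run:
```python
from h import *
s=observe();c=cam("wrist");save(c,"w1");print(s["time"],s["q"],s["ee_pos"],s["tool_rot"])
cv2.imwrite("pics/w1b.png",cv2.resize(c["image"],(800,600),interpolation=3))
```

```text
2.6 [ 8.12281743e-01  2.38717942e-01 -1.58102924e-01 -1.81158984e-04
 -1.17484679e+00 -6.80585122e-01] [0.53089436 0.28148331 0.23083195] [[ 1.31247073e-01 -9.91349427e-01 -7.20659465e-04]
 [-9.91349601e-01 -1.31246720e-01 -5.17492310e-04]
 [ 4.18431514e-04  7.82344824e-04 -9.99999606e-01]]
```

View pics/w1b.png

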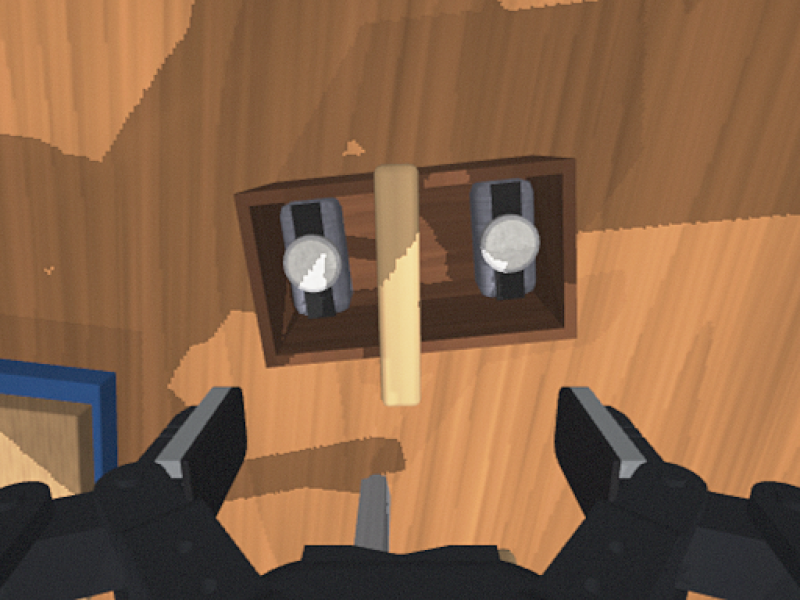

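The wrist view shows the bar's top face running from about (396,168) to (401,403) in the enlarged pixels, with the box cushions on either side.

Run:
```python
from h import *
f=1/1.5625
c=[ray("w1",np.array(p)*f,.114) for p in((376,167),(416,167),(420,403),(384,403))]
a,b=(c[0]+c[1])/2,(c[2]+c[3])/2
print(np.round(c,4),np.linalg.norm(a-b),np.linalg.norm(c[0]-c[1]),np.linalg.norm(c[2]-c[3]));m=(a+b)/2
print(m,np.degrees(np.arctan2(*(b-a)[[1,0]])))
s=observe();print("tool shift cm",(s["tool_rot"].T@(m-s["ee_pos"]))*100, (s["tool_rot"].T@(b-a)))
```

```text
[[0.5501 0.2224 0.114 ]
 [0.5311 0.2199 0.114 ]
 [0.5114 0.3441 0.114 ]
 [0.531  0.3467 0.114 ]] 0.12572127409950723 0.019242597009544393 0.019749696253452936
[0.53088283 0.28327247 0.114     ] 98.89366541812196
tool shift cm [-0.18216417 -0.02420845 11.69297567] [-1.25670647e-01  3.56738090e-03 -3.36512810e-05]
```

Call:
apply_moves(
  deltas=[
    [8.54, -0.2, 0, 4, -1.5],
    [8.54, -0.2, 0, 8, -1.5],
    [8.54, -0.2, 0, 11, -1.5],
    [8.54, -0.2, 0, 13, -1.5],
    [8.54, -0.2, 0, 14.7, -1.5],
  ],
)

```text
time: 3.15
ee_pos: [0.5303, 0.283, 0.0826]
tool_rot: [[0.15, -0.989, -0.001], [-0.989, -0.15, -0.001], [0.001, 0.002, -1.0]]
wrist_force: [-0.8, 0.3, 0.6]
gripper_width: 0.0855
```

Call:
apply_moves(
  deltas=[
    [5, 0, 0, 0, 0],
    [3, 0, 0, 0, 0],
    [1.8, 0, 0, 0, 0],
    [1.8, 0, 0, 0, 0],
    [1.8, 0, 0, 0, 0],
  ],
)

```text
time: 3.65
ee_pos: [0.5314, 0.284, 0.0856]
tool_rot: [[0.154, -0.988, 0.002], [-0.988, -0.154, 0.001], [-0.001, -0.002, -1.0]]
wrist_force: [-0.5, 0.6, 5.0]
gripper_width: 0.0209
```

Call:
apply_moves(
  deltas=[
    [1.8, 0, 0, 0, 0],
    [1.8, 0, 0, 0, 0],
    [1.8, 0, 0, 0, 0],
    [1.8, 0, 0, 0, 0],
    [1.8, 0, 0, 0, 0],
  ],
)

```text
time: 4.15
ee_pos: [0.5314, 0.284, 0.0856]
tool_rot: [[0.155, -0.988, 0.002], [-0.988, -0.155, 0.001], [-0.001, -0.002, -1.0]]
wrist_force: [-2.3, -0.7, 6.7]
gripper_width: 0.0209
```

Call:
apply_moves(
  deltas=[
    [1.8, 0, 0, -1, 0],
    [1.8, 0, 0, -3, 0],
    [1.8, 0, 0, -6, 0],
    [1.8, 0, 0, -10, 0],
    [1.8, 0, 0, -14, 0],
  ],
)

```text
time: 4.65
ee_pos: [0.5302, 0.283, 0.2257]
tool_rot: [[0.154, -0.988, -0.001], [-0.988, -0.154, -0.001], [0.001, 0.001, -1.0]]
wrist_force: [1.3, 0.6, -2.4]
gripper_width: 0.0211
```

Call:
apply_moves(
  deltas=[
    [1.8, 0, 0, -1, 0],
    [1.8, 0, 0, -1, 0],
    [1.8, 0, 0, -1, 0],
  ],
)

```text
time: 4.95
ee_pos: [0.53, 0.2831, 0.2331]
tool_rot: [[0.154, -0.988, -0.002], [-0.988, -0.154, -0.001], [0.0, 0.002, -1.0]]
wrist_force: [0.5, -0.5, -1.9]
gripper_width: 0.0206
```

Run:
```python
from h import *
s=observe();c=cam("wrist");save(c,"w2");print(s["time"],s["q"],s["ee_pos"],s["wrist_force"])
R=s["tool_rot"];d=np.array([.461,-.299,0])-s["ee_pos"];print(R,(R.T@d)*100)
a=cam("scene");save(a,"s2")
cv2.imwrite("pics/w2b.png",np.hstack([cv2.resize(c["image"],(400,300)),cv2.resize(a["image"][40:240,280:480],(400,400),interpolation=3)[:300]]))
```

```text
4.95 [ 8.14877258e-01  2.37776351e-01 -1.53741139e-01 -9.79641533e-04
 -1.18094140e+00 -6.59696178e-01] [0.52998875 0.28307884 0.23309463] [ 0.50379526 -0.48490833 -1.91609106]
[[ 1.54190680e-01 -9.88039471e-01 -1.79966782e-03]
 [-9.88041063e-01 -1.54189858e-01 -5.88053196e-04]
 [ 3.03529243e-04  1.86881803e-03 -9.99998208e-01]] [56.44096211 15.74786504 23.35606636]
```

View pics/w2b.png

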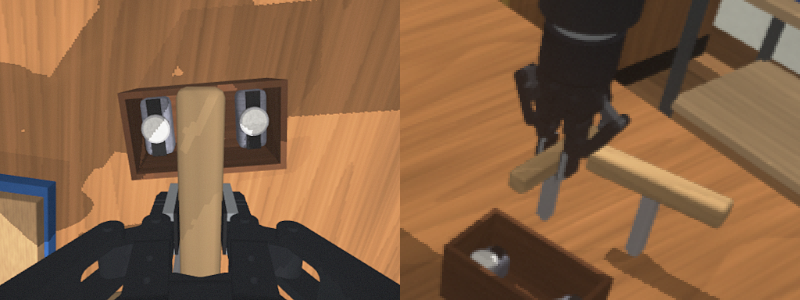

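The bar is held at its middle and clear of the box (scene crop at about (550,170)). Next I move to about 10 cm short of the hub for a close look.

Call:
apply_moves(
  deltas=[
    [1.8, 4.65, 1.57, 0, 0],
    [1.8, 9.3, 3.14, 0, 0],
    [1.8, 13.9, 4.7, 0, 0],
    [1.8, 18.6, 6.3, 0, 0],
    [1.8, 23.2, 7.85, 0, 0],
  ],
)

```text
time: 5.55
ee_pos: [0.4878, 0.0402, 0.2329]
tool_rot: [[0.155, -0.988, -0.002], [-0.988, -0.155, -0.001], [0.001, 0.002, -1.0]]
wrist_force: [1.4, -0.4, -1.8]
gripper_width: 0.0214
```

Call:
apply_moves(
  deltas=[
    [1.8, 4.65, 1.57, 0, 0],
    [1.8, 9.3, 3.14, 0, 0],
    [1.8, 13.9, 4.7, 0, 0],
    [1.8, 18.6, 6.3, 0, 0],
    [1.8, 23.2, 7.85, 0, 0],
  ],
)

```text
time: 6.05
ee_pos: [0.4461, -0.2009, 0.2332]
tool_rot: [[0.155, -0.988, -0.002], [-0.988, -0.155, 0.0], [-0.001, 0.002, -1.0]]
wrist_force: [1.5, -0.2, -0.8]
gripper_width: 0.0211
```

Call:
apply_moves(
  deltas=[
    [1.8, 0, 0, 0, 0],
    [1.8, 0, 0, 0, 0],
    [1.8, 0, 0, 0, 0],
  ],
)

```text
time: 6.35
ee_pos: [0.4472, -0.1988, 0.2334]
tool_rot: [[0.154, -0.988, -0.002], [-0.988, -0.154, 0.0], [-0.001, 0.002, -1.0]]
wrist_force: [0.4, 1.2, -1.9]
gripper_width: 0.0209
```

Run:
```python
from h import *
s=observe();c=cam("wrist");save(c,"w3");print(s["time"],s["q"],s["ee_pos"],s["wrist_force"])
u=proj("w3",[.461,-.299,.055]);print(u)
x0=int(max(0,min(512-200,u[0]-100)));y0=int(max(0,min(384-150,u[1]-75)));print(x0,y0)
cv2.imwrite("pics/w3b.png",cv2.resize(c["image"][y0:y0+150,x0:x0+200],(800,600),interpolation=3))
```

```text
6.35 [-1.58410153e-02  4.88482765e-02 -3.80355532e-01 -3.14072347e-04
 -1.14326004e+00  1.71090534e-01] [ 0.44718517 -0.19880181  0.23340242] [ 0.4245411   1.20285335 -1.92463524]
[257.54086024  57.60680036]
157 0
```

View pics/w3b.png

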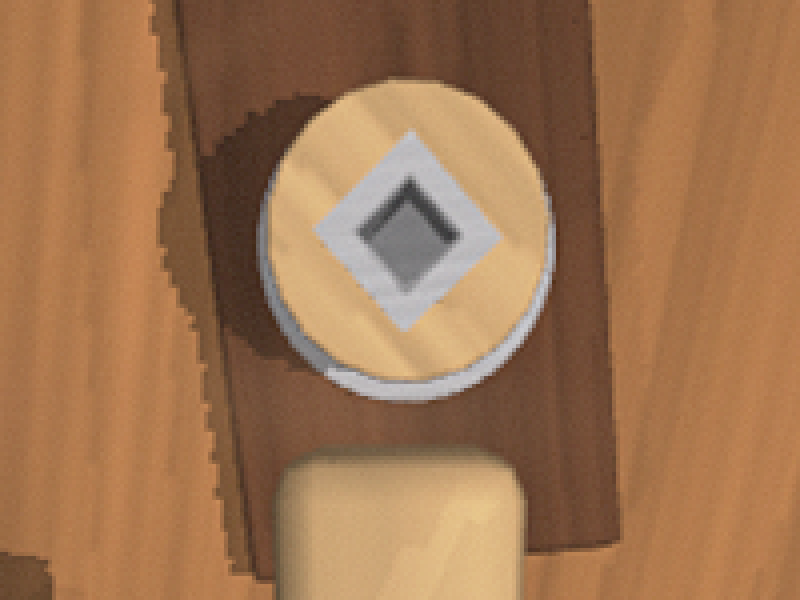

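The close-up shows the hub with insert corners at (412,130), (501,237), (403,330) and (315,229), the hole parallel to the insert, and the held bar's far end at row 455.

Run:
```python
from h import *
g=lambda p,z:ray("w3",np.array(p)/4+[157,0],z)
for nm,P in(("ins",((412,130),(501,237),(403,330),(315,229))),("hole",((410,177),(460,236),(407,293),(357,232)))):
    c=np.array([g(p,.055) for p in P]); e=np.roll(c,-1,0)-c
    print(nm,c.mean(0),np.linalg.norm(e,axis=1),np.degrees(np.arctan2(e[:,1],e[:,0]))%90)
for p,q in(((590,0),(620,543)),((180,0),(258,580))):
    d=g(p,.015)-g(q,.015);print("foot",np.degrees(np.arctan2(d[1],d[0])))
s=observe();R=s["tool_rot"]
for p in((275,500),(523,500),(400,452)): print("bar tool",R.T@(g(p,s["ee_pos"][2]+.029)-s["ee_pos"]))
# full top face side edges of bar in image for direction
m=np.array([.4615,-.299,s["ee_pos"][2]]);print("shift",R.T@(m-s["ee_pos"])*100)
```

```text
ins [ 0.4597005  -0.29876879  0.055     ] [0.02963968 0.02951377 0.02911592 0.02958522] [51.24374527 50.99141698 51.37975443 52.00653358]
hole [ 0.45945709 -0.29831102  0.055     ] [0.01655757 0.01687579 0.01706326 0.01637628] [51.50152981 54.39003526 49.88337411 52.73151623]
foot -75.26995131442689
foot -75.13622641396876
bar tool [ 0.06146371 -0.00968442 -0.02903564]
bar tool [ 0.061427    0.01106509 -0.02901184]
bar tool [ 0.0653636   0.00077491 -0.02902521]
shift [ 1.01543478e+01  1.78535417e-01 -3.84571306e-03]
```

Hub centre is about (0.4598, -0.2987), hole angle 51.5° modulo 90°, and foot angle 104.8°. That means a yaw of -42.6° and a shift of (10.06, 0.29) cm.

Call:
apply_moves(
  deltas=[
    [1.8, 3, 0.1, 0, -8.5],
    [1.8, 6, 0.2, 0, -17],
    [1.8, 9, 0.3, 0, -25.5],
    [1.8, 10.06, 0.29, 0, -34],
    [1.8, 10.06, 0.29, 0, -42.5],
  ],
)

```text
time: 6.9
ee_pos: [0.461, -0.299, 0.2336]
tool_rot: [[0.786, -0.618, -0.001], [-0.618, -0.786, 0.0], [-0.001, 0.001, -1.0]]
wrist_force: [-0.6, 0.5, -2.0]
gripper_width: 0.0209
```

Call:
apply_moves(
  deltas=[
    [1.8, 0, 0, 3, 0],
    [1.8, 0, 0, 6, 0],
    [1.8, 0, 0, 8, 0],
    [1.8, 0, 0, 9.3, 0],
    [1.8, 0, 0, 9.3, 0],
  ],
)

```text
time: 7.4
ee_pos: [0.4598, -0.2977, 0.1396]
tool_rot: [[0.783, -0.623, -0.003], [-0.623, -0.783, 0.001], [-0.003, 0.001, -1.0]]
wrist_force: [-0.5, -0.1, -1.9]
gripper_width: 0.0212
```

Run:
```python
from h import *
a=cam("scene");save(a,"s3");s=observe();R=s["tool_rot"];print(s["time"],s["q"],s["ee_pos"],np.degrees(np.arctan2(R[1,0],R[0,0])),R[:,2],s["wrist_force"])
print("err",R.T@(np.array([.4598,-.2987,.1236])-s["ee_pos"])*100)
print(proj("s3",[.4598,-.2987,.055]))
cv2.imwrite("pics/s3b.png",cv2.resize(a["image"][190:340,50:250],(800,600),interpolation=3))
```

```text
7.45 [-2.17457048e-01  2.30965525e-01 -3.91118848e-01  2.28298897e-04
 -9.49997556e-01  1.11609742e+00] [ 0.46051345 -0.29824779  0.14100713] -38.504105976306036 [-1.29537799e-03  9.60343977e-05 -9.99999156e-01] [ 0.12632316 -0.15797774 -1.75324   ]
err [-0.02581035  0.07853228  1.74079951]
[107.68308716 266.23869393]
```

View pics/s3b.png

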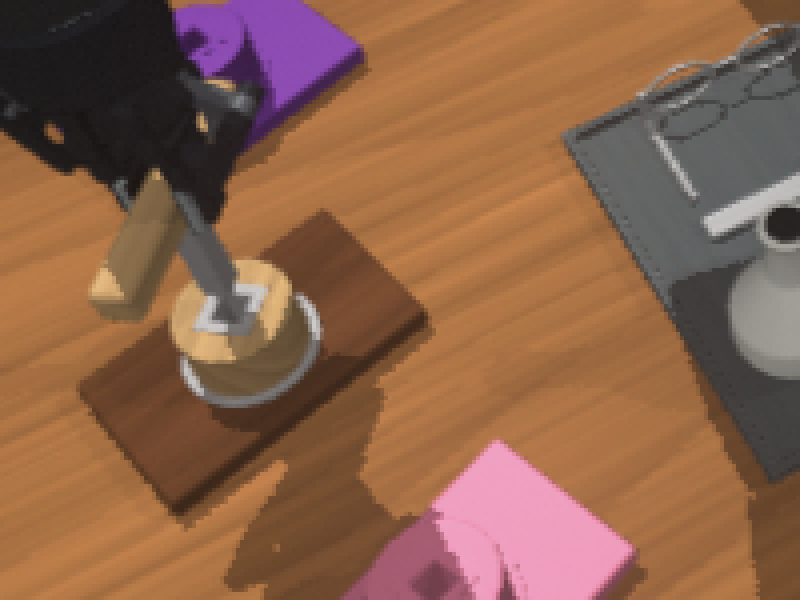

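The post hangs right above the hole, with its tip at about (235,310). I'm descending gently.

Call:
apply_moves(
  deltas=[
    [1.8, 0, 0.05, 0.6, 0],
    [1.8, 0, 0.05, 1.2, 0],
    [1.8, 0, 0.05, 1.6, 0],
    [1.8, 0, 0.05, 1.8, 0],
    [1.8, 0, 0.05, 2.0, 0],
  ],
)

```text
time: 7.95
ee_pos: [0.4599, -0.2995, 0.1213]
tool_rot: [[0.781, -0.624, 0.0], [-0.624, -0.781, -0.0], [0.0, -0.0, -1.0]]
wrist_force: [0.0, -0.3, -2.4]
gripper_width: 0.0209
```

Call:
apply_moves(
  deltas=[
    [1.8, 0, 0, 0.1, 0],
    [1.8, 0, 0, 0.2, 0],
    [1.8, 0, 0, 0.25, 0],
  ],
)

```text
time: 8.25
ee_pos: [0.4599, -0.2995, 0.1188]
tool_rot: [[0.781, -0.624, 0.0], [-0.624, -0.781, -0.0], [0.0, 0.0, -1.0]]
wrist_force: [-0.4, 0.4, -1.8]
gripper_width: 0.0211
```

Tip about 5 mm in, with no force. I'm continuing in small steps.

Call:
apply_moves(
  deltas=[
    [1.8, 0, 0, 0.1, 0],
    [1.8, 0, 0, 0.2, 0],
    [1.8, 0, 0, 0.3, 0],
  ],
)

```text
time: 8.55
ee_pos: [0.4599, -0.2994, 0.1157]
tool_rot: [[0.781, -0.624, 0.0], [-0.624, -0.781, 0.0], [0.0, -0.0, -1.0]]
wrist_force: [0.3, 0.7, -1.5]
gripper_width: 0.0211
```

Call:
apply_moves(
  deltas=[
    [1.8, 0, 0, 0.1, 0],
    [1.8, 0, 0, 0.2, 0],
    [1.8, 0, 0, 0.3, 0],
  ],
)

```text
time: 8.85
ee_pos: [0.4599, -0.2994, 0.1127]
tool_rot: [[0.781, -0.624, 0.0], [-0.624, -0.781, -0.0], [0.0, -0.0, -1.0]]
wrist_force: [0.1, 0.5, -1.6]
gripper_width: 0.0209
```

The square has entered. I'll go further, then creep the last few millimetres.

Call:
apply_moves(
  deltas=[
    [1.8, 0, 0, 0.5, 0],
    [1.8, 0, 0, 1.0, 0],
    [1.8, 0, 0, 1.5, 0],
    [1.8, 0, 0, 2.0, 0],
    [1.8, 0, 0, 2.3, 0],
  ],
)

```text
time: 9.35
ee_pos: [0.4596, -0.2993, 0.089]
tool_rot: [[0.781, -0.624, -0.001], [-0.624, -0.781, 0.0], [-0.001, 0.0, -1.0]]
wrist_force: [-0.4, -0.4, -1.9]
gripper_width: 0.0211
```

Call:
apply_moves(
  deltas=[
    [1.8, 0, 0, 0.1, 0],
    [1.8, 0, 0, 0.2, 0],
    [1.8, 0, 0, 0.3, 0],
    [1.8, 0, 0, 0.4, 0],
  ],
)

```text
time: 9.75
ee_pos: [0.46, -0.2995, 0.0859]
tool_rot: [[0.781, -0.624, 0.0], [-0.624, -0.781, -0.0], [0.0, -0.0, -1.0]]
wrist_force: [0.3, -0.4, -1.6]
gripper_width: 0.0212
```

Call:
apply_moves(
  deltas=[
    [1.8, 0, 0, 0.07, 0],
    [1.8, 0, 0, 0.14, 0],
    [1.8, 0, 0, 0.14, 0],
  ],
)

```text
time: 10.05
ee_pos: [0.4599, -0.2994, 0.0844]
tool_rot: [[0.781, -0.624, 0.0], [-0.624, -0.781, -0.0], [0.0, -0.0, -1.0]]
wrist_force: [0.7, -0.3, -2.1]
gripper_width: 0.0206
```

Call:
apply_moves(
  deltas=[
    [1.8, 0, 0, 0.05, 0],
    [1.8, 0, 0, 0.1, 0],
    [1.8, 0, 0, 0.1, 0],
  ],
)

```text
time: 10.35
ee_pos: [0.46, -0.2994, 0.0836]
tool_rot: [[0.782, -0.624, 0.0], [-0.624, -0.782, -0.0], [0.0, -0.0, -1.0]]
wrist_force: [-1.2, 0.4, -0.2]
gripper_width: 0.0213
```

Call:
apply_moves(
  deltas=[
    [1.8, 0, 0, 0.03, 0],
    [1.8, 0, 0, 0.05, 0],
    [1.8, 0, 0, 0.05, 0],
  ],
)

```text
time: 10.65
ee_pos: [0.4601, -0.2995, 0.0836]
tool_rot: [[0.782, -0.624, 0.001], [-0.624, -0.782, -0.0], [0.001, -0.0, -1.0]]
wrist_force: [-2.0, 1.8, 5.8]
gripper_width: 0.0213
```

Post home: the TCP stopped at the predicted 0.0836 m with about 8 N. Next I ease off and turn +36.6° in steps.

Call:
apply_moves(
  deltas=[
    [1.8, 0, 0, -0.04, 3],
    [1.8, 0, 0, -0.04, 7],
    [1.8, 0, 0, -0.04, 11],
    [1.8, 0, 0, -0.04, 15],
    [1.8, 0, 0, -0.04, 19],
  ],
)

```text
time: 11.15
ee_pos: [0.4603, -0.2992, 0.0836]
tool_rot: [[0.534, -0.846, 0.001], [-0.846, -0.534, 0.0], [0.0, -0.001, -1.0]]
wrist_force: [0.2, 2.6, 2.2]
gripper_width: 0.0209
```

Call:
apply_moves(
  deltas=[
    [1.8, 0, 0, 0, 4],
    [1.8, 0, 0, 0, 8],
    [1.8, 0, 0, 0, 12],
    [1.8, 0, 0, 0, 16],
    [1.8, 0, 0, 0, 17.6],
  ],
)

```text
time: 11.65
ee_pos: [0.4603, -0.2992, 0.0836]
tool_rot: [[0.254, -0.967, 0.001], [-0.967, -0.254, 0.0], [0.0, -0.001, -1.0]]
wrist_force: [0.8, 3.0, 3.7]
gripper_width: 0.0211
```

Call:
apply_moves(
  deltas=[
    [1.8, 0, 0, 0, 0],
    [1.8, 0, 0, 0, 0],
    [1.8, 0, 0, 0, 0],
  ],
)

```text
time: 11.95
ee_pos: [0.4603, -0.2993, 0.0836]
tool_rot: [[0.256, -0.967, 0.001], [-0.967, -0.256, -0.0], [0.0, -0.001, -1.0]]
wrist_force: [1.0, 4.7, 6.2]
gripper_width: 0.0211
```

Run:
```python
from h import *
s=observe();c=cam("wrist");save(c,"w4");R=s["tool_rot"];print(s["ee_pos"],np.degrees(np.arctan2(R[1,0],R[0,0])),s["wrist_force"],s["wrist_torque"])
cv2.imwrite("pics/w4b.png",cv2.resize(c["image"],(800,600),interpolation=3))
```

```text
[ 0.46025589 -0.29932301  0.08356041] -75.14121784830219 [1.04131177 4.67272223 6.20999668] [ 1.77148585 -0.19009634  0.0165263 ]
```

View pics/w4b.png

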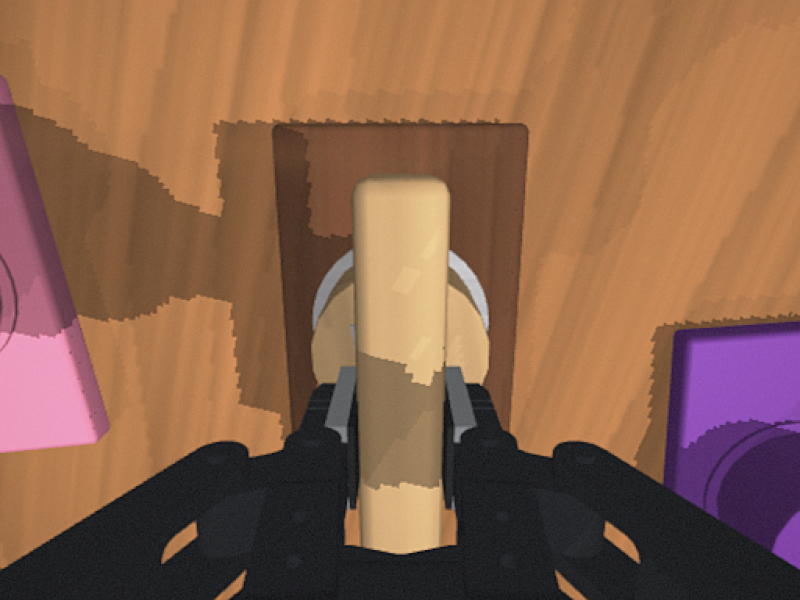

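The bar lies parallel to the foot's long edges and the hub is underneath it. Releasing and retreating straight up.

Call:
apply_moves(
  deltas=[
    [2.4, 0, 0, 0, 0],
    [3, 0, 0, 0, 0],
    [4, 0, 0, 0, 0],
    [6, 0, 0, 0, 0],
    [6, 0, 0, 0, 0],
  ],
)

```text
time: 12.5
ee_pos: [0.4598, -0.2995, 0.0832]
tool_rot: [[0.255, -0.967, -0.0], [-0.967, -0.255, -0.0], [-0.0, 0.0, -1.0]]
wrist_force: [0.3, 0.7, 0.1]
gripper_width: 0.0599
```

Call:
apply_moves(
  deltas=[
    [6, 0, 0, -1, 0],
    [6, 0, 0, -3, 0],
    [6, 0, 0, -6, 0],
    [6, 0, 0, -9, 0],
    [6, 0, 0, -12, 0],
  ],
)

```text
time: 13.0
ee_pos: [0.4597, -0.2994, 0.2053]
tool_rot: [[0.256, -0.967, 0.0], [-0.967, -0.256, -0.0], [0.0, -0.0, -1.0]]
wrist_force: [1.2, -0.2, 0.3]
gripper_width: 0.0603
```

Call:
apply_moves(
  deltas=[
    [6, -2, 0, -4, 0],
    [6, -5, 0, -4, 0],
    [6, -8, 0, -4, 0],
    [6, -8, 0, -4, 0],
    [6, -8, 0, -4, 0],
  ],
)

```text
time: 13.5
ee_pos: [0.4396, -0.2217, 0.2445]
tool_rot: [[0.257, -0.966, 0.002], [-0.966, -0.257, -0.0], [0.001, -0.002, -1.0]]
wrist_force: [0.2, 0.0, -0.4]
gripper_width: 0.06
```

Run:
```python
from h import *
c=cam("wrist");save(c,"w5");a=cam("scene");save(a,"s5");s=observe();print(s["time"],s["ee_pos"],s["wrist_force"])
cv2.imwrite("pics/w5b.png",cv2.resize(c["image"],(800,600),interpolation=3))
cv2.imwrite("pics/s5b.png",cv2.resize(a["image"][190:340,50:250],(800,600),interpolation=3))
```

```text
13.6 [ 0.43969384 -0.22238555  0.24371638] [ 0.05089826 -0.46988937 -0.26189048]
```

View pics/w5b.png

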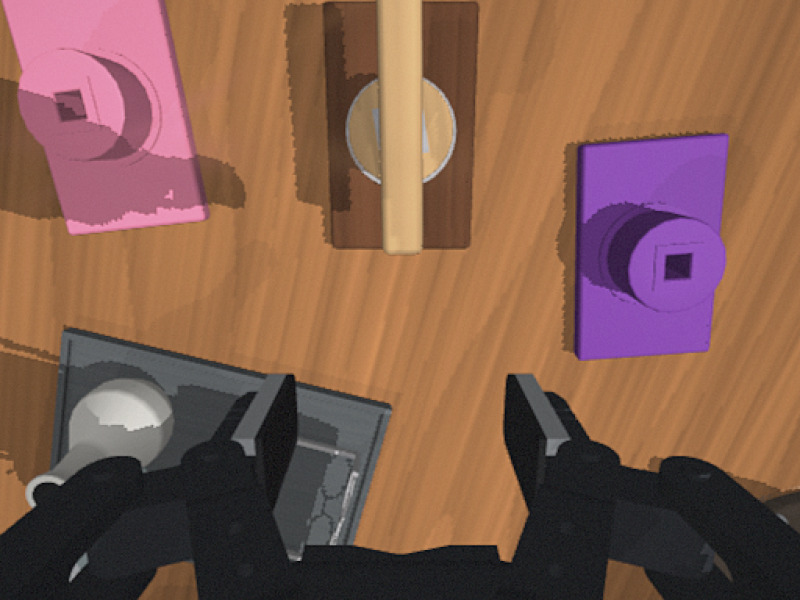

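View pics/s5b.png

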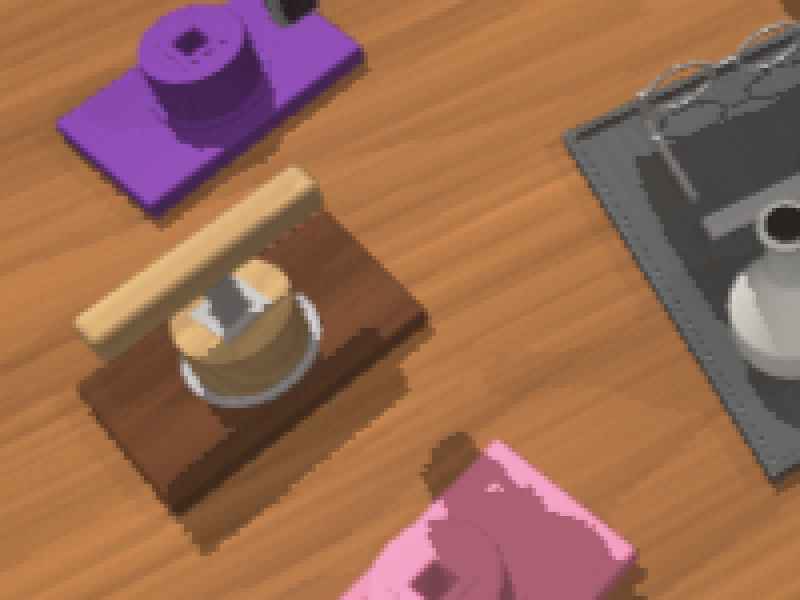

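The bar looks parallel to the foot in both views, the post is down in the hub and the fingers are clear.

Run:
```python
from h import *
d=np.array([np.cos(np.radians(104.8)),np.sin(np.radians(104.8)),0])
for k in(1,-1): print((proj("s5",np.array([.460,-.2993,.112])+k*.065*d)-[50,190])*4)
print(hand_in())
```

```text
[306.60513474 169.54789833]
[ 77.74315085 328.86452354]
the job is handed in; nothing more can be done
None
```

The holder is fitted fully home in the stand's hub, turned so its bar lies along the foot's long side, and released. The job is handed in, at about 14 s of the 72 s allowed; it reports no verdict.

- **Fit:** I read the hole's angle (51.5° modulo 90°) from the wrist camera. The post dropped in on the first descent, so no search for the angle was needed. It bottomed at the predicted height (tool at 0.0836 m), with about 8 N of pressing force.
- **Turn:** I turned the holder and hub 36.6° with the post home. The tool then read -75.1°, against -75.2° measured for the foot.
- **Last checks:** In the final pictures the bar is parallel to the foot to within about 1–2° by eye. Its ends project within a few enlarged pixels of where a fully home, aligned holder should appear. The fingers are clear and the wrist force is near zero.
- **Tray items:** The glasses, vase and opener look unmoved where visible. The jar was not in the last views, but the arm never went near it.

No check failed or disagreed.

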